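Lid the fired jars

ROBOT

A 6-joint arm with a two-finger parallel gripper is mounted at the origin on the work surface. World frame = base frame: x ahead of the robot, y to its left, z up, the work surface at z = 0. Lengths are in mm, angles in rad, forces in N, time in s.
With the tool pointing down it reaches from about 425 to 950 mm from the base axis. Payload 3.5 kg.
Tool frame: the origin (TCP) lies between the finger pads; the fingertips stand 14 mm ahead of it and the grasp point (between the pads) lies 5 mm behind it; z points along the fingers, y is the line along which they close (so a half turn about z gives the same grasp; the last joint's range is limited). The gripper opens to 85 mm and grips with 20 to 120 N. Pads are 22 mm wide; open, the fingers measure 114 mm over their backs; the gripper's body (76 mm by 85 mm) begins 54 mm behind the grasp point. The pads swing forward as they close: fully open they stand 13 mm farther back than shut.
Start: joints at [1.129, 0.286, 1.577, -0, 1.279, -0.15], TCP at [194.145, 646.463, 245.325] pointing down, gripper open.
Joint ranges: [-2.77, 2.77], [-0.9, 2.22], [0.21, 2.48], [-1.53, 4.67], [0.24, 2.81], [-2.84, 2.84]. Speed limits (rad/s): [2.79, 2.79, 3.14, 3.14, 3.14, 3.14].

INTERFACE

Orientations are given as a unit quaternion [w, x, y, z].
In Python, from plant import readout, snapshot, robot gives the robot as it stands.
- The arm moves only by the tool send_rows, never from a script. Its arguments are lists of equal length, an entry for each row: "xyz": the shift along the tool's x, y, z normalised to -1 to 1, where 1 is 300 mm, a list of three; "twist": the turn, a rotation vector about the tool's x, y, z normalised to -1 to 1, where 1 is pi/2 rad, a list of three; "hand": the closure, from -1 (fully open) to 1 (shut). A call has 1 to 12 rows; each row shifts and turns the commanded pose from where the row before left it, along the tool's axes as they then stand; what a row does not reach is not made up. A row lasts 1/10 s, in which the tool goes at most 50 mm and 8.59 degrees, less where a joint would pass 70% of its speed; a pose out of reach is approached as far as the arm can. A call with a number of a shift or a turn outside -1 to 1 is refused whole. A call with a gripper value outside its range is refused whole. The fingers move at their own pace and stop on an object; "squeeze" is the grip in N (left out, the last holds). Time passes only in rows, so rows that do not move let the fingers close. It gives the time, the measured TCP pose, the force, the opening and the grip force at its end, in the units of the state.
- readout.observe(): the state, without advancing time (a new reading comes with each control period).
- snapshot(name): name is "side" or "top"; returns a dict with "img" (420x560x3 uint8, blue, green, red), "intrinsics" (3x3 intrinsics, pixels), "k1" (the pictures are not rectified: a ray, as slopes to the right and down, at radius r is drawn at 1 + k1 r^2 times it, then the intrinsics apply), "rvec" (rotation vector, rad) and "tvec" (3), from world to camera coordinates, as OpenCV has them. Camera axes: x right, y down, z forward; pixel columns grow to the right and rows downward; lengths in mm; the calibration is good to about 2 mm. A picture is of the moment at which its call begins. There is no depth.
- robot.hand_in(): hands the job in; it is judged then, once.
The state is a dict: "t": time; "joint_positions": joint angles; "joint_velocities": joint speeds; "tau": joint torques, N m; "eef_pos": TCP position; "tcp_rot": TCP orientation; "contact_force": force on the tool from outside, world axes, zero at the start; "ft_torque": the same for the moment, N m; "finger_gap": opening from 0.0 (shut) to 1.0 (fully open); "finger_force": force on a finger pad.
Only numpy, scipy, OpenCV 4.12 (cv2) and the standard library are available. Lean on these libraries where they do the work, as an engineer would, in place of code of your own. Each camera call takes 0.05 s, during which the arm holds its last target. There are 200 camera calls.

TASK

Four fired terracotta jars and their four lids stand mixed up on the pottery bench. Put each lid on the jar whose shape and size it matches, centred and turned so that its outline lines up with the jar's, fully home with the lip inside the mouth and the plate lying flat on the rim. Set the lids down gently rather than dropping them, and leave the jars upright where they stand.

Things in the scene. Friction and masses are not known exactly. Their poses are not given: they have to be found in the camera images.
- lid_large: Large round lid, terracotta, plate 96 mm in diameter. Below, a centred lip 6 mm deep, 66 mm in diameter; the plate is 8 mm thick, its top 14 mm above the origin; on top, a central upright round knob 26 mm in diameter, from 14 to 46 mm above the origin. Origin: centre of the lip's underside, z up. Home, the plate rests on the rim, origin 58 mm above the jar's origin. About 150 g.
- lid_small: Small round lid, terracotta, plate 72 mm in diameter. Below, a centred lip 6 mm deep, 42 mm in diameter; the plate is 8 mm thick, its top 14 mm above the origin; on top, a central upright round knob 26 mm in diameter, from 14 to 46 mm above the origin. Origin: centre of the lip's underside, z up. Home, the plate rests on the rim, origin 44 mm above the jar's origin. About 100 g.
- lid_square: Square lid, terracotta, plate 84 x 84 mm with sides along its x and y axes. Below, a centred lip 6 mm deep, 54 x 54 mm; the plate is 8 mm thick, its top 14 mm above the origin; on top, a central upright round knob 26 mm in diameter, from 14 to 46 mm above the origin. Origin: centre of the lip's underside, z up. Home, the plate rests on the rim, origin 50 mm above the jar's origin. About 150 g.
- lid_oval: Oval lid, terracotta, plate 108 mm long (along its x axis) and 72 mm wide with half-round ends. Below, a centred lip 6 mm deep, 78 x 42 mm of the same shape; the plate is 8 mm thick, its top 14 mm above the origin; on top, a central upright round knob 26 mm in diameter, from 14 to 46 mm above the origin. Origin: centre of the lip's underside, z up. Home, the plate rests on the rim, origin 42 mm above the jar's origin. About 150 g.
- jar_large: Large round jar, terracotta, 92 mm outside and 82 mm inside diameter. Open at the top, walls 5 mm, free to slide, 64 mm tall. Origin: centre of its underside, z up. About 380 g.
- jar_small: Small round jar, terracotta, 68 mm outside and 58 mm inside diameter. Open at the top, walls 5 mm, free to slide, 50 mm tall. Origin: centre of its underside, z up. About 220 g.
- jar_square: Square jar, terracotta, 80 x 80 mm outside and 70 x 70 mm inside, sides along its x and y axes. Open at the top, walls 5 mm, free to slide, 56 mm tall. Origin: centre of its underside, z up. About 360 g.
- jar_oval: Oval jar, terracotta, about 104 mm long (along its x axis) and 68 mm wide outside, 94 x 58 mm inside, half-round ends. Open at the top, walls 5 mm, free to slide, 48 mm tall. Origin: centre of its underside, z up. About 340 g.
There are look-alikes about, which are no part of the job. What is shaped like the jar_square but green is not meant. What is shaped like the lid_small but yellow is not meant.

How it is judged:
By the outcome, as a careful person would: the job done as asked, in the order asked, and still so for the second after the job is handed in, with the robot touching nothing.
It also fails if it takes over 112 s, if anything falls off the work surface, if the arm or the gripper's body presses on something with over 40 N, if the wrist force passes 120 N, or if a joint passes its speed limit or range.

## Working session

There is one attempt and no reset: what is moved stays moved. The work goes in short steps, Python scripts to look and compute and a tool call to move; the robot and the scene stay as the last step left them, time stands still between calls to the robot, and variables do not carry over. Pictures are saved under pics/ and viewed, at most 14 in all, crops included, and the job is handed in when it is done.

Besides the shell and the picture viewer there is one more tool, called after "Emit:" by a JSON object that holds its "op" and its "data". send_rows: Moves the arm, as the interface text tells. Its arguments: {"type":"object","properties":{"xyz":{"type":"array"},"twist":{"type":"array"},"hand":{"type":"array"},"squeeze":{"type":"number"}},"required":["xyz","twist","hand"]}

```bash
ls; mkdir -p pics
python3 - <<'E'
from plant import readout, snapshot, robot
import cv2,numpy as np,pickle
print(readout.observe())
for n in("side","top"):
    s=snapshot(n); cv2.imwrite(f"pics/{n}0.png",s["img"]); pickle.dump(s,open(f"{n}0.pkl","wb"))
    R=cv2.Rodrigues(np.array(s["rvec"]))[0]; print(n,s["intrinsics"],s["k1"],-R.T@np.array(s["tvec"]).ravel(),R[2])
E
```

```text
pics
{'t': 0.0, 'joint_positions': array([ 1.12899522e+00,  2.87168987e-01,  1.57813082e+00,  5.74255453e-06,
        1.27859673e+00, -1.49984995e-01]), 'joint_velocities': array([-6.01707536e-05,  5.89255595e-04, -1.17507128e-03, -1.49110876e-03,
        2.99591427e-03,  7.30392562e-04]), 'tau': array([ 5.07857603e-04, -4.05966103e+01, -2.92635280e+01, -9.47395438e-05,
        5.76620630e-03,  6.82795132e-06]), 'eef_pos': array([193.89155523, 645.92242912, 243.969923  ]), 'tcp_rot': array([-3.38528990e-04,  1.45391620e-01,  9.89373514e-01, -1.10108025e-03]), 'contact_force': array([ 0.34299386, -0.2922496 ,  0.55743711]), 'ft_torque': array([-0.03350085, -0.02748329,  0.02407378]), 'finger_force': 0.0, 'finger_gap': 1.0022665082387712}
side [[440.79538968   0.         274.10436422]
 [  0.         440.79538968 208.45961195]
 [  0.           0.           1.        ]] -0.12693419398967323 [  15.50356385 -577.7627187   823.66007084] [ 0.4359153   0.50151936 -0.74729926]
top [[382.90113057   0.         283.6752845 ]
 [  0.         382.90113057 204.11135616]
 [  0.           0.           1.        ]] -0.0798264063983674 [293.65137021 -29.96863971 960.17428474] [ 0.16008581 -0.01504405 -0.98698845]
```

View pics/top0.png

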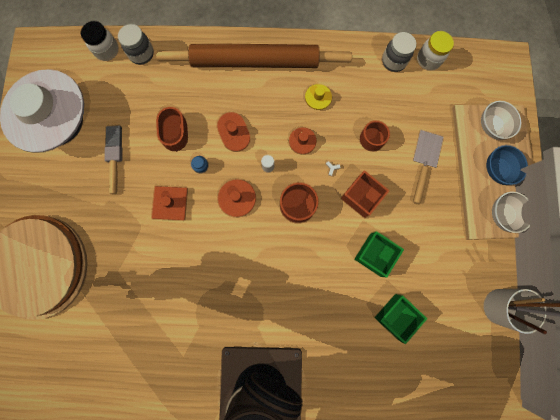

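View pics/side0.png

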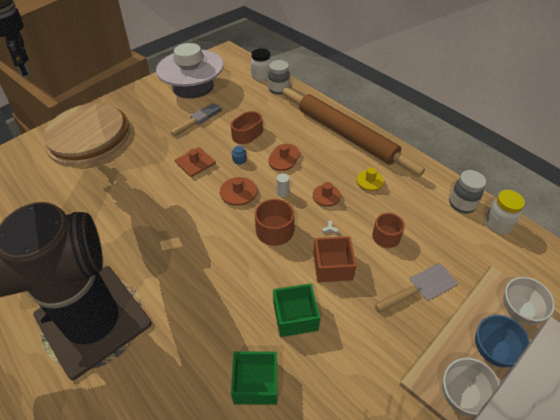

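The top view shows the terracotta jars: oval (172,129), small (374,136), large (299,203) and square (364,194). The lids are oval (234,131), small (303,139), large (237,197) and square (170,202). The look-alikes are the green square jars at (380,254) and (401,318) and the yellow lid at (319,96). They have the right shape but the wrong colour.

```bash
cat > h.py <<'E'
import cv2,numpy as np,pickle
def load(n,i): return pickle.load(open(f"{n}{i}.pkl","rb"))
def cam(s):
    R=cv2.Rodrigues(np.array(s["rvec"],float))[0]; return R,np.array(s["tvec"],float).ravel()
def rays(s,px):
    K=np.array(s["intrinsics"]);k=s["k1"]
    u=cv2.undistortPoints(np.array(px,float).reshape(-1,1,2),K,np.array([k,0,0,0.]),).reshape(-1,2)
    R,t=cam(s); return -R.T@t,np.c_[u,np.ones(len(u))]@R
def plane(s,px,z):
    C,d=rays(s,px); return C[:2]+d[:,:2]*((z-C[2])/d[:,2])[:,None]
def tri(a,pa,b,pb):
    Ca,da=rays(a,[pa]);Cb,db=rays(b,[pb]);M=np.c_[da[0],-db[0]]
    l=np.linalg.lstsq(M,Cb-Ca,rcond=None)[0];p=Ca+l[0]*da[0];q=Cb+l[1]*db[0]
    return (p+q)/2,np.linalg.norm(p-q)
def proj(s,P):
    return cv2.projectPoints(np.array(P,float).reshape(-1,1,3),np.array(s["rvec"],float),np.array(s["tvec"],float),np.array(s["intrinsics"]),np.array([s["k1"],0,0,0.]))[0].reshape(-1,2)
def mask(img):
    h=cv2.cvtColor(img,cv2.COLOR_BGR2HSV); 
    m=((h[...,0]<10)|(h[...,0]>172))&(h[...,1]>130)&(h[...,2]>40)
    return m.astype(np.uint8)*255
E
python3 - <<'E'
from h import *
out=[]
for n in("top","side"):
    s=load(n,0);m=mask(s["img"]);N,l,st,c=cv2.connectedComponentsWithStats(m)
    for i in range(1,N):
        if st[i,4]>150: print(n,i,st[i],c[i].round(1),plane(s,[c[i]],14)[0].round(0))
s=load("top",0)
a=cv2.resize(s["img"][80:230,135:400],None,fx=3,fy=3,interpolation=cv2.INTER_CUBIC)
cv2.imwrite("pics/ctop.png",a)
s=load("side",0)
a=cv2.resize(s["img"][105:290,165:415],None,fx=3.2,fy=3.2,interpolation=cv2.INTER_CUBIC)
cv2.imwrite("pics/cside.png",a)
E
```

```text
top 4 [157 107  31  44 975] [171.5 128.5] [638. 252.]
top 5 [218 113  32  38 885] [233.2 131.4] [634.  91.]
top 6 [360 121  30  30 620] [374.1 135.6] [ 635. -276.]
top 7 [289 128  27  26 529] [302.3 140.3] [615. -88.]
top 8 [ 342  171   47   46 1121] [364.7 194.1] [ 479. -249.]
top 9 [ 219  180   36   36 1042] [236.6 197.7] [460.  74.]
top 10 [ 280  183   38   39 1122] [298.5 202.2] [453. -81.]
top 11 [ 152  187   35   33 1010] [169.3 202.8] [442. 243.]
side 1 [233 112  30  31 275] [248.6 124.7] [655. 266.]
side 15 [184 148  30  28 208] [197.5 161.6] [448. 236.]
side 16 [269 149  30  21 154] [285.2 161.3] [625.  73.]
side 32 [221 178  35  27 295] [237.8 192. ] [457.  70.]
side 42 [256 199  38  46 699] [274.4 220.9] [462. -65.]
side 49 [373 214  31  33 374] [387.3 229.9] [ 640. -266.]
side 61 [316 237  38  42 451] [336.7 255.2] [ 498. -234.]
```

View pics/ctop.png

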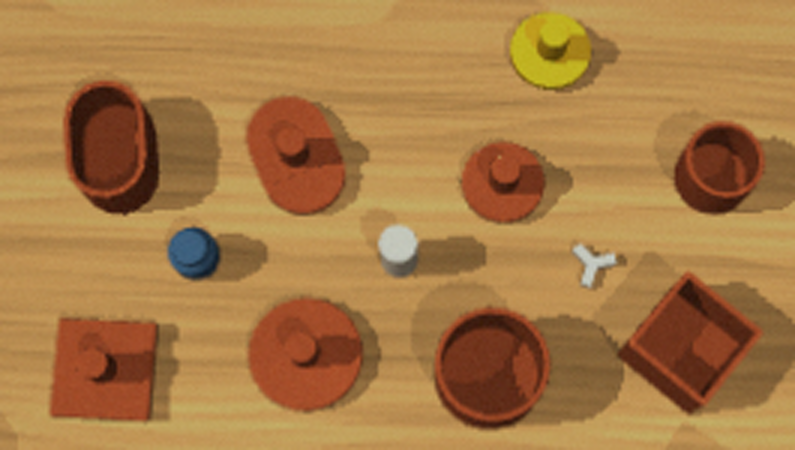

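View pics/cside.png

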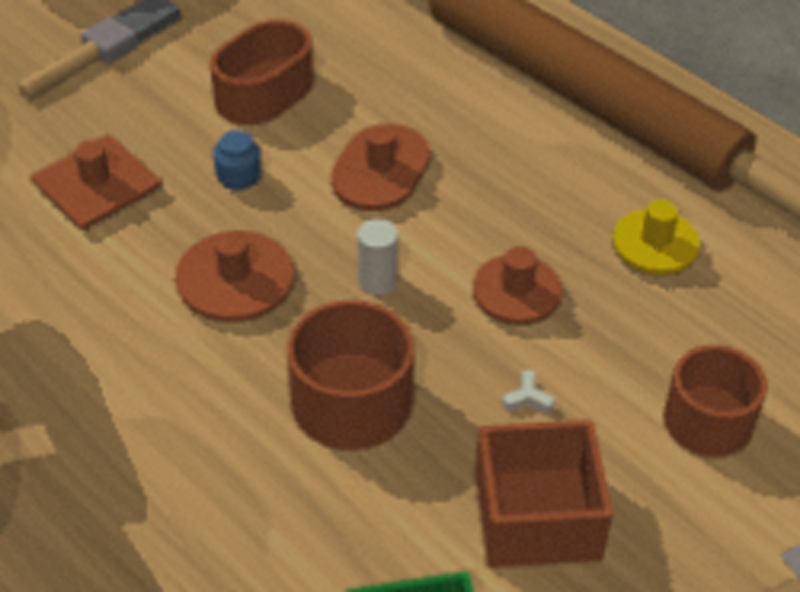

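The crops confirm the picks by shape and colour. Terracotta lids, in ctop pixels: square (104,368), large (305,353), oval (296,155) and small (503,181). Terracotta jars: oval (107,145), large (492,365), square (692,342) and small (720,165). The yellow lid at (550,50) and the green jars are excluded by colour. A blue jar (193,252), a white bottle (398,250) and a white tripod (592,263) stand between them as obstacles.

```bash
cat > m.py <<'E'
from h import *
F=4
def up(img): return cv2.resize(img,None,fx=F,fy=F,interpolation=cv2.INTER_CUBIC)
def topx(p): return (np.array(p,float)+.5)/F-.5
def red(img):
    b=cv2.GaussianBlur(up(img),(0,0),3).astype(float); B,G,R=b[...,0],b[...,1],b[...,2]
    return ((R/(G+1)>1.75)&(R>45)).astype(np.uint8), b
def comp(m,c,r=40):
    N,l,st,ce=cv2.connectedComponentsWithStats(m); x,y=int(c[0]*F),int(c[1]*F)
    w=l[y-r:y+r,x-r:x+r]; ids=np.bincount(w[w>0]); return (l==ids.argmax()).astype(np.uint8)
def hull(m): 
    c=max(cv2.findContours(m,cv2.RETR_EXTERNAL,cv2.CHAIN_APPROX_NONE)[0],key=cv2.contourArea)
    return topx(cv2.convexHull(c).reshape(-1,2)), topx(c.reshape(-1,2))
E
python3 - <<'E'
from m import *
T=dict(lo=(233,131),ls=(302,140),ll=(237,198),lq=(169,203))
S=dict(lo=(285,157),ls=(327,195),ll=(238,191),lq=(196,162))
J=dict(jo=(172,129,48),js=(374,136,50),jl=(299,203,64),jq=(364,194,56))
s=load("top",0);m,b=red(s["img"]);R=b[...,2]
for k,c in T.items():
    h,_=hull(comp(m,c)); P=plane(s,h,13).astype(np.float32)
    print(k,[np.round(v,1) for v in cv2.minAreaRect(P)],[np.round(v,1) for v in cv2.fitEllipse(P)])
for k,c in J.items():
    q=comp(m,c[:2]); h,_=hull(q); P=plane(s,h,c[2]).astype(np.float32)
    print(k,'all',[np.round(v,1) for v in cv2.minAreaRect(P)])
    v=R[q>0]; t,_=cv2.threshold(v.astype(np.uint8),0,1,cv2.THRESH_OTSU); print('R pct',np.percentile(v,[5,25,50,75,95]).round(),t)
    for th in (t,t+15):
        rm=comp(((R>th)&(q>0)).astype(np.uint8),c[:2],60); h,_=hull(rm); P=plane(s,h,c[2]).astype(np.float32)
        print('  rim',th,[np.round(v,1) for v in cv2.minAreaRect(P)],[np.round(v,1) for v in cv2.fitEllipse(P)])
s=load("side",0);m,b=red(s["img"])
for k,c in S.items():
    h,_=hull(comp(m,c,12)); P=plane(s,h,13).astype(np.float32)
    print(k,len(h),[np.round(v,1) for v in cv2.minAreaRect(P)])
E
```

```text
lo [array([635.2,  90.9]), array([107.7,  70.8]), np.float64(25.2)] [array([635.3,  90.9]), array([ 75.5, 109.9]), np.float64(114.5)]
ls [array([616. , -88.7]), array([69.7, 68.6]), np.float64(1.3)] [array([616. , -88.6]), array([69.2, 70.1]), np.float64(88.2)]
ll [array([460.8,  74.7]), array([93.2, 92.9]), np.float64(2.1)] [array([460.9,  74.4]), array([93.3, 93.9]), np.float64(155.2)]
lq [array([443.3, 243.2]), array([82.6, 81.5]), np.float64(88.7)] [array([443.3, 243.2]), array([ 98.6, 116.8]), np.float64(177.4)]
jo all [array([626.4, 242.3]), array([116. ,  74.3]), np.float64(8.4)]
R pct [ 52.  64. 106. 112. 143.] 88.0
  rim 88.0 [array([630. , 246.4]), array([107.6,  67.8]), np.float64(6.7)] [array([632.1, 246.7]), array([ 72.9, 107. ]), np.float64(98.7)]
  rim 103.0 [array([632.4, 247.1]), array([102.7,  66.9]), np.float64(7.3)] [array([632.5, 247.1]), array([ 72.4, 105.7]), np.float64(98.4)]
js all [array([ 623. , -266.4]), array([65. , 81.3]), np.float64(46.1)]
R pct [ 62.  88.  99. 116. 141.] 103.0
  rim 103.0 [array([ 628.5, -271.6]), array([65.2, 66. ]), np.float64(53.2)]
[... 565 characters left out ...]
91.3]), np.float64(23.0)]
jq all [array([ 470.8, -239.8]), array([79.6, 91.5]), np.float64(51.4)]
R pct [ 81.  94. 113. 133. 148.] 118.0
  rim 118.0 [array([ 469.5, -257.4]), array([30.6, 28.8]), np.float64(52.7)] [array([ 469.8, -258.1]), array([32.7, 36.7]), np.float64(137.1)]
  rim 133.0 [array([ 469.2, -258. ]), array([25.9, 25. ]), np.float64(54.1)] [array([ 469.3, -258.4]), array([28.9, 31.9]), np.float64(146.5)]
lo 38 [array([635.5,  92.2]), array([103.8,  68. ]), np.float64(25.1)]
ls 33 [array([616.6, -87.9]), array([66.6, 65.8]), np.float64(83.2)]
ll 40 [array([461.5,  75.5]), array([90.7, 88.7]), np.float64(47.4)]
lq 22 [array([443.5, 246.7]), array([84.4, 79.1]), np.float64(89.1)]
```

Run:
```python
from m import *
t=load("top",0);s=load("side",0)
m,b=red(t["img"]);q=comp(m,(364,194));R=b[...,2]
for th in(105,118,130):
    u=((R>th)&(q>0)).astype(np.uint8); ys,xs=np.nonzero(u)
    h=topx(cv2.convexHull(np.c_[xs,ys].astype(np.int32)).reshape(-1,2)); print('jq top',th,[np.round(v,1) for v in cv2.minAreaRect(plane(t,h,56).astype(np.float32))])
ms,bs=red(s["img"]);Rs=bs[...,2]
for k,c,z in(("jo",(248,124),48),("js",(388,228),50),("jl",(274,218),64),("jq",(334,256),56)):
    q=comp(ms,c,60); h,_=hull(q); print(k,'all',[np.round(v,1) for v in cv2.minAreaRect(plane(s,h,z).astype(np.float32))])
    for th in(95,110,120):
        ys,xs=np.nonzero((Rs>th)&(q>0)); h=topx(cv2.convexHull(np.c_[xs,ys].astype(np.int32)).reshape(-1,2)); print('  side',th,[np.round(v,1) for v in cv2.minAreaRect(plane(s,h,z).astype(np.float32))])
A=dict(lq=((97,358),(93,148)),ll=((300,343),(232,245)),lo=((290,138),(380,137)),ls=((504,167),(520,256)),bottle=((398,240),(378,230)),blue=((193,243),(238,142)),
 jqTop=((689,273),(594,424)),jqR=((762,332),(609,512)),jqB=((692,404),(491,520)),jqL=((626,345),(480,428)))
for k,(a,c) in A.items():
    p,e=tri(t,((a[0]+.5)/3+134.5,(a[1]+.5)/3+79.5),s,((c[0]+.5)/3.2+164.5,(c[1]+.5)/3.2+104.5)); print(k,p.round(1),round(e,1))
```

```text
jq top 105 [array([ 470.8, -239.8]), array([79.6, 91.5]), np.float64(51.4)]
jq top 118 [array([ 475.3, -243.3]), array([79.6, 80.5]), np.float64(51.1)]
jq top 130 [array([ 475.6, -243.6]), array([79.6, 79.3]), np.float64(51.3)]
jo all [array([624. , 240.5]), array([101.8,  76.9]), np.float64(28.0)]
  side 95 [array([630.3, 244.3]), array([98.1, 61.1]), np.float64(7.4)]
  side 110 [array([628.7, 235.6]), array([48.8, 92.7]), np.float64(71.1)]
  side 120 [array([629.5, 236.8]), array([39.1, 91.3]), np.float64(70.1)]
js all [array([ 615.4, -280.7]), array([95.8, 61.3]), np.float64(30.5)]
  side 95 [array([ 628.5, -272.4]), array([65. , 61.4]), np.float64(22.4)]
  side 110 [array([ 629.1, -272.2]), array([62.2, 62. ]), np.float64(41.2)]
  side 120 [array([ 626.5, -274.2]), array([52.5, 61.5]), np.float64(32.2)]
jl all [array([436.8, -95.5]), array([124.7,  84.9]), np.float64(55.1)]
  side 95 [array([447.3, -80.5]), array([88.3, 84.5]), np.float64(51.4)]
  side 110 [array([446.1, -82.7]), array([79.8, 87.3]), np.float64(74.4)]
  side 120 [array([447.2, -85.2]), array([74. , 86.6]), np.float64(84.7)]
jq all [array([ 465.9, -251.9]), array([102.1,  80.4]), np.float64(51.2)]
  side 95 [array([ 473.2, -243. ]), array([79.1, 80.1]), np.float64(51.3)]
  side 110 [array([ 474.5, -242.8]), array([77.2, 78.5]), np.float64(51.2)]
  side 120 [array([ 475.2, -242.7]), array([76. , 77.5]), np.float64(51.2)]
lq [444.7 238.   53. ] 1.7
ll [463.3  76.1  44.2] 1.0
lo [637.5  93.   43.6] 2.0
ls [617.  -87.1  47.9] 0.6
bottle [547.5  -1.2  60.3] 0.5
blue [543.9 168.1  45.3] 2.0
jqTop [ 529.2 -239.3   56.9] 1.7
jqR [ 480.2 -296.9   61.1] 0.3
jqB [ 423.5 -243.    49.1] 3.7
jqL [ 468.7 -188.    56.2] 3.0
```

Emit:
{"op": "send_rows", "data": {"xyz": [[0,0,0],[0,0,0],[-0.083,-0.134,0],[-0.083,-0.134,0],[-0.083,-0.134,0],[-0.083,-0.134,0],[-0.083,-0.134,0],[-0.083,-0.134,0],[-0.083,-0.134,0],[-0.083,-0.134,0],[-0.083,-0.134,0],[-0.083,-0.134,0]], "twist": [[0,0,-0.093],[0,0,-0.093],[0,0,0],[0,0,0],[0,0,0],[0,0,0],[0,0,0],[0,0,0],[0,0,0],[0,0,0],[0,0,0],[0,0,0]], "hand": [-0.1,-0.1,-0.1,-0.1,-0.1,-0.1,-0.1,-0.1,-0.1,-0.1,-0.1,-0.1], "squeeze": 40}}

```text
t: 1.3
eef_pos: [443.6, 242.7, 245.0]
tcp_rot: [-0.0, -0.0, 1.0, -0.0]
contact_force: [0.7, 0.0, 0.1]
finger_gap: 0.547
finger_force: 0.0
```

Emit:
{"op": "send_rows", "data": {"xyz": [[0,0,0.1],[0,0,0.1],[0,0,0.1],[0,0,0.1],[0,0,0],[0,0,0]], "twist": [[0,0,0],[0,0,0],[0,0,0],[0,0,0],[0,0,0],[0,0,0]], "hand": [-0.1,-0.1,-0.1,-0.1,-0.1,-0.1]}}

```text
t: 1.9
eef_pos: [442.9, 244.5, 125.1]
tcp_rot: [-0.001, -0.0, 1.0, -0.0]
contact_force: [0.6, -0.4, 1.0]
finger_gap: 0.552
finger_force: 0.0
```

Emit:
{"op": "send_rows", "data": {"xyz": [[0,-0.003,0.1],[0,0,0.1],[0,0,0.06],[0,0,0.04],[0,0,0],[0,0,0],[0,0,0],[0,0,0],[0,0,0],[0,0,0]], "twist": [[0,0,0],[0,0,0],[0,0,0],[0,0,0],[0,0,0],[0,0,0],[0,0,0],[0,0,0],[0,0,0],[0,0,0]], "hand": [-0.1,-0.1,-0.1,-0.1,-0.1,0.8,0.8,0.8,0.8,0.8]}}

```text
t: 2.9
eef_pos: [444.9, 244.2, 37.2]
tcp_rot: [0.002, -0.0, 1.0, 0.001]
contact_force: [-0.6, -0.3, 7.1]
finger_gap: 0.292
finger_force: 39.9
```

Emit:
{"op": "send_rows", "data": {"xyz": [[0,0,-0.02],[0,0,-0.04],[0,0,-0.1],[0,0,-0.1],[0,0,-0.1],[0,0,0],[0,0,0]], "twist": [[0,0,0],[0,0,0],[0,0,0],[0,0,0],[0,0,0],[0,0,0],[0,0,0]], "hand": [0.8,0.8,0.8,0.8,0.8,0.8,0.8]}}

```text
t: 3.6
eef_pos: [443.3, 243.7, 143.9]
tcp_rot: [0.001, -0.0, 1.0, 0.0]
contact_force: [0.1, -1.0, -2.7]
finger_gap: 0.288
finger_force: 39.4
```

Run:
```python
from plant import readout, snapshot, robot
import cv2,pickle
print(readout.observe()['eef_pos'],readout.observe()['contact_force'])
for n in("side","top"):
    s=snapshot(n); pickle.dump(s,open(f"{n}1.pkl","wb"));i=s["img"]
    cv2.imwrite(f"pics/{n}1.png",i)
```

```text
[443.28244704 243.66636626 143.91493615] [ 0.07218335 -0.98465453 -2.72487427]
```

View pics/side1.png

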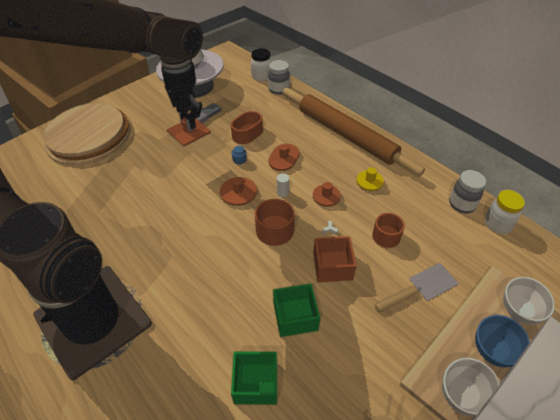

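The side view shows the square lid lifted level at (188,131); everything else is undisturbed.

Emit:
{"op": "send_rows", "data": {"xyz": [[-0.01,-0.05,0],[-0.01,-0.1,0],[-0.01,-0.1,0],[-0.01,-0.1,0],[-0.01,-0.1,0],[-0.01,-0.1,0],[-0.01,-0.1,0],[-0.01,-0.1,0],[0,-0.1,0],[0,-0.1,0],[0,-0.1,0],[0,-0.1,0]], "twist": [[0,0,0],[0,0,0],[0,0,0],[0,0,0],[0,0,0],[0,0,0],[0,0,0],[0,0,0],[0,0,0],[0,0,0],[0,0,0],[0,0,0]], "hand": [0.8,0.8,0.8,0.8,0.8,0.8,0.8,0.8,0.8,0.8,0.8,0.8]}}

```text
t: 4.9
eef_pos: [466.0, -102.0, 141.2]
tcp_rot: [-0.002, -0.0, 1.0, 0.001]
contact_force: [0.7, -0.8, -1.2]
finger_gap: 0.287
finger_force: 39.5
```

Emit:
{"op": "send_rows", "data": {"xyz": [[-0.01,-0.1,0],[-0.01,-0.1,0],[-0.007,-0.1,0],[0,-0.1,0],[0,-0.05,0],[0,-0.023,0],[0,0,0],[0,0,0],[0,0,0],[0,0,0],[0,0,0],[0,0,0]], "twist": [[0,0,0],[0,0,0],[0,0,0],[0,0,0],[0,0,0],[0,0,0],[0,0,0.084],[0,0,0.084],[0,0,0.084],[0,0,0.083],[0,0,0.083],[0,0,0]], "hand": [0.8,0.8,0.8,0.8,0.8,0.8,0.8,0.8,0.8,0.8,0.8,0.8]}}

```text
t: 6.1
eef_pos: [475.2, -241.8, 142.5]
tcp_rot: [-0.001, 0.322, 0.947, 0.001]
contact_force: [-0.6, 0.2, -1.4]
finger_gap: 0.292
finger_force: 39.6
```

Run:
```python
from plant import readout, snapshot, robot
import cv2,pickle
print(readout.observe()['eef_pos'],readout.observe()['tcp_rot'])
for n,(y,x) in dict(side=(130,220),top=(110,270)).items():
    s=snapshot(n); pickle.dump(s,open(f"{n}2.pkl","wb"));i=s["img"]
    cv2.imwrite(f"pics/{n}2.png",cv2.resize(i[y:y+180,x:x+240],None,fx=3,fy=3,interpolation=cv2.INTER_CUBIC))
```

```text
[ 475.20522119 -241.80424371  142.47689708] [-9.27084901e-04  3.21664455e-01  9.46853136e-01  5.08525959e-04]
```

View pics/side2.png

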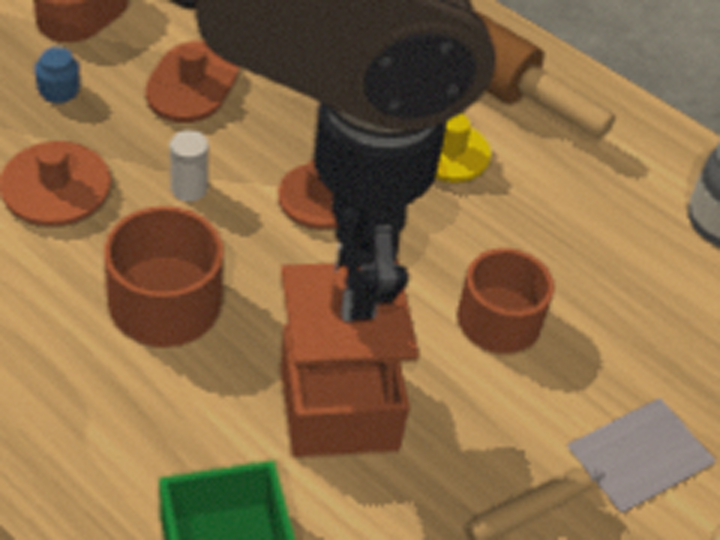

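The crop shows the square lid over the square jar, with its front edge (300,360)-(415,356) parallel to the jar rim.

Run:
```python
from h import *
s=load("side",2)
a=np.deg2rad(-38.8);R=np.array([[np.cos(a),-np.sin(a)],[np.sin(a),np.cos(a)]])
for z,h in((121.5,42),(56,40)):
    c=np.array([[1,1],[1,-1],[-1,-1],[-1,1]])*h@R.T+[475.2,-243.4]
    p=proj(s,np.c_[c,np.full(4,z)]); print(z,((p-[220,130]+.5)*3-.5).round(0).tolist())
```

```text
121.5 [[404.0, 260.0], [426.0, 357.0], [299.0, 364.0], [285.0, 266.0]]
56 [[391.0, 320.0], [409.0, 411.0], [295.0, 417.0], [283.0, 326.0]]
```

Run:
```python
from m import *
s=load("side",2);i=s["img"]
crop=i[195:290,300:372]
cv2.imwrite("pics/z2.png",cv2.resize(crop,None,fx=8,fy=6.3,interpolation=cv2.INTER_NEAREST))
```

```text
(no output)
```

View pics/z2.png

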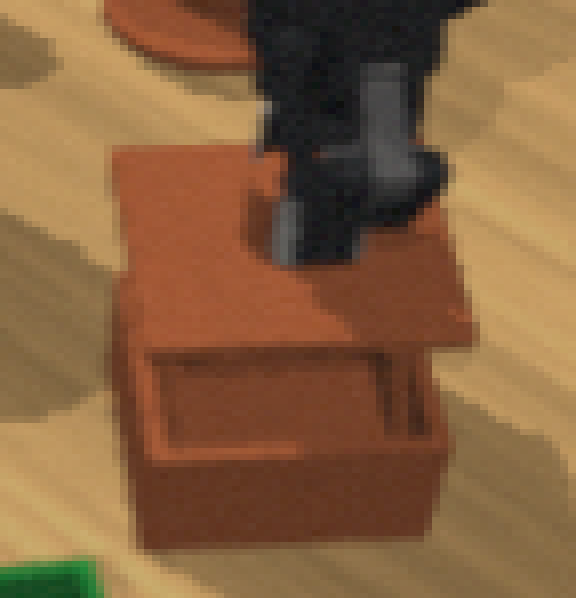

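View pics/top2.png

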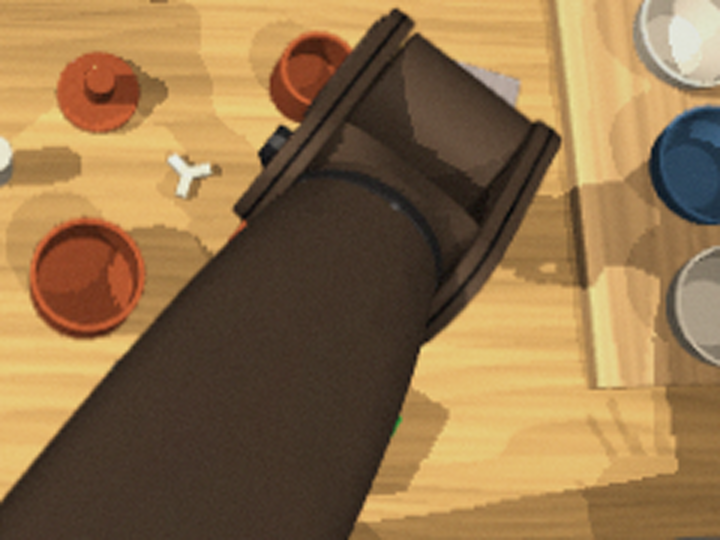

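Run:
```python
from h import *
s=load("side",2);i=s["img"]
for x in(322,335,357): print(x,[tuple(v) for v in i[240:260,x,1:]])
a=np.deg2rad(-38.8);R=np.array([[np.cos(a),-np.sin(a)],[np.sin(a),np.cos(a)]])
t=load("top",2)
for z,h in((121.5,42),(113.5,42),(56,40)):
    c=np.array([[1,1],[1,-1],[-1,-1],[-1,1]])*h@R.T+[475.2,-243.4]
    P=np.c_[c,np.full(4,z)]; print(z,proj(s,P).round(1).tolist(),((proj(t,P)-[270,110]+.5)*3-.5).round().tolist())
```

```text
322 [(np.uint8(91), np.uint8(162)), (np.uint8(90), np.uint8(163)), (np.uint8(89), np.uint8(163)), (np.uint8(91), np.uint8(163)), (np.uint8(90), np.uint8(162)), (np.uint8(87), np.uint8(162)), (np.uint8(90), np.uint8(164)), (np.uint8(89), np.uint8(162)), (np.uint8(91), np.uint8(164)), (np.uint8(85), np.uint8(158)), (np.uint8(74), np.uint8(129)), (np.uint8(54), np.uint8(98)), (np.uint8(50), np.uint8(88)), (np.uint8(64), np.uint8(112)), (np.uint8(60), np.uint8(111)), (np.uint8(65), np.uint8(118)), (np.uint8(67), np.uint8(120)), (np.uint8(65), np.uint8(119)), (np.uint8(69), np.uint8(121)), (np.uint8(68), np.uint8(121))]
335 [(np.uint8(89), np.uint8(161)), (np.uint8(89), np.uint8(163)), (np.uint8(84), np.uint8(159)), (np.uint8(91), np.uint8(164)), (np.uint8(91), np.uint8(164)), (np.uint8(86), np.uint8(161)), (np.uint8(90), np.uint8(162)), (np.uint8(89), np.uint8(163)), (np.uint8(83), np.uint8(155)), (np.uint8(71), np.uint8(130)), (np.uint8(54), np.uint8(99)), (np.uint8(55), np.uint8(93)), (np.uint8(55), np.uint8(100)), (np.uint8(57), np.uint8(104)), (np.uint8(61), np.uint8(115)), (np.uint8
[... 485 characters left out ...]
(136)), (np.uint8(130), np.uint8(164)), (np.uint8(132), np.uint8(166)), (np.uint8(134), np.uint8(170)), (np.uint8(146), np.uint8(184)), (np.uint8(149), np.uint8(187)), (np.uint8(153), np.uint8(193)), (np.uint8(139), np.uint8(176)), (np.uint8(117), np.uint8(145)), (np.uint8(110), np.uint8(139))]
121.5 [[354.3, 216.4], [361.5, 248.6], [319.4, 250.9], [314.5, 218.4]] [[301.0, 155.0], [387.0, 225.0], [320.0, 309.0], [232.0, 237.0]]
113.5 [[353.8, 218.9], [361.0, 251.0], [319.1, 253.3], [314.3, 220.9]] [[298.0, 157.0], [384.0, 227.0], [317.0, 310.0], [230.0, 239.0]]
56 [[349.9, 236.5], [356.1, 266.5], [318.1, 268.7], [313.9, 238.4]] [[282.0, 180.0], [358.0, 242.0], [298.0, 317.0], [221.0, 253.0]]
```

The top view is blocked by the arm. From the side view's pixel edges, the lid front is within about 2 px of prediction, so I'll set it down carefully.

Emit:
{"op": "send_rows", "data": {"xyz": [[0,0,0.05],[0,0,0.05],[0,0,0.05],[0,0,0.02],[0,0,0.01],[0,0,0],[0,0,0]], "twist": [[0,0,0],[0,0,0],[0,0,0],[0,0,0],[0,0,0],[0,0,0],[0,0,0]], "hand": [0.8,0.8,0.8,0.8,0.8,0.8,0.8]}}

```text
t: 6.9
eef_pos: [476.0, -243.6, 89.8]
tcp_rot: [0.0, 0.322, 0.947, -0.0]
contact_force: [0.4, -0.4, -1.1]
finger_gap: 0.285
finger_force: 39.7
```

Run:
```python
from plant import readout, snapshot, robot
import cv2,pickle
print(readout.observe()['eef_pos'],readout.observe()['contact_force'])
s=snapshot("side"); pickle.dump(s,open(f"side3.pkl","wb"));i=s["img"]
cv2.imwrite("pics/z3.png",cv2.resize(i[195:290,300:372],None,fx=8,fy=6.3,interpolation=cv2.INTER_NEAREST))
```

```text
[ 475.95951721 -243.57093585   89.77531788] [ 0.37755528 -0.40254003 -1.11334051]
```

View pics/z3.png

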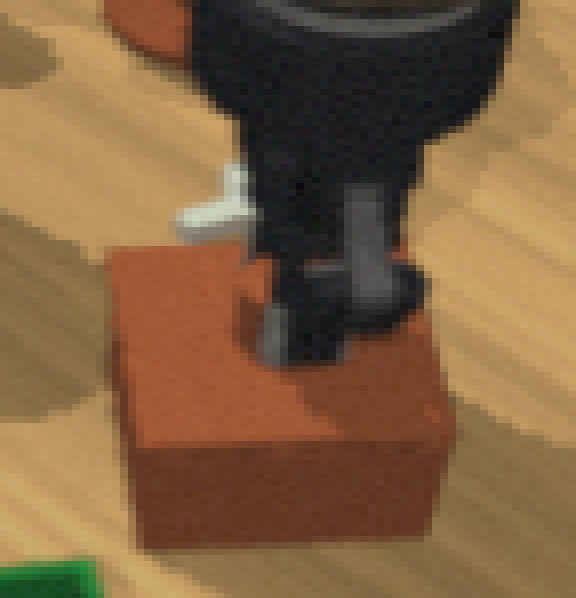

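The crop shows the lid just above the jar, covering the rim evenly from (110,250) to (455,440).

Emit:
{"op": "send_rows", "data": {"xyz": [[0,0,0.006],[0,0,0.005],[0,0,0.003],[0,0,0]], "twist": [[0,0,0],[0,0,0],[0,0,0],[0,0,0]], "hand": [0.8,0.8,0.8,0.8]}}

```text
t: 7.35
eef_pos: [476.0, -243.6, 87.2]
tcp_rot: [0.0, 0.322, 0.947, -0.0]
contact_force: [-3.4, 1.2, 8.9]
finger_gap: 0.29
finger_force: 40.6
```

Emit:
{"op": "send_rows", "data": {"xyz": [[0,0,0],[0,0,0],[0,0,0],[0,0,0],[0,0,-0.05],[0,0,-0.1],[0,0,-0.1],[0,0,0],[0,0,0],[0,0,0],[0,0,0],[0,0,0]], "twist": [[0,0,0],[0,0,0],[0,0,0],[0,0,0],[0,0,0],[0,0,0],[0,0,0],[0,0,-0.084],[0,0,-0.084],[0,0,-0.084],[0,0,-0.083],[0,0,-0.083]], "hand": [0.1,0,-0.1,-0.1,-0.1,-0.1,-0.1,-0.1,-0.1,-0.1,-0.1,-0.1]}}

```text
t: 8.55
eef_pos: [475.8, -243.4, 161.4]
tcp_rot: [0.001, -0.003, 1.0, -0.0]
contact_force: [-0.6, -1.0, 0.4]
finger_gap: 0.549
finger_force: 0.0
```

Emit:
{"op": "send_rows", "data": {"xyz": [[-0.078,0.086,0],[-0.078,0.086,0],[-0.078,0.086,0],[-0.078,0.086,0],[-0.078,0.086,0],[-0.079,0.086,0],[0,0,0.1],[0,0,0.1],[0,0,0]], "twist": [[0,0,0],[0,0,0],[0,0,0],[0,0,0],[0,0,0],[0,0,0],[0,0,0],[0,0,0],[0,0,0]], "hand": [-0.1,-0.1,-0.1,-0.1,-0.1,-0.1,-0.1,-0.1,-0.1]}}

```text
t: 9.45
eef_pos: [613.3, -87.0, 96.1]
tcp_rot: [-0.004, -0.001, 1.0, 0.001]
contact_force: [-0.7, -0.3, 0.6]
finger_gap: 0.55
finger_force: 0.0
```

Run:
```python
from plant import readout, snapshot, robot
from m import *
for n in("top","side"):
    s=snapshot(n); pickle.dump(s,open(f"{n}4.pkl","wb"))
    m,b=red(s["img"]); c=(364,194) if n=="top" else (334,250)
    q=comp(m,c); R=b[...,2]
    for th in(0,118,130):
        ys,xs=np.nonzero((R>th)&(q>0)); h=topx(cv2.convexHull(np.c_[xs,ys].astype(np.int32)).reshape(-1,2)); print(n,th,[np.round(v,1) for v in cv2.minAreaRect(plane(s,h,64).astype(np.float32))])
i=load("side",4)["img"]
cv2.imwrite("pics/s4.png",cv2.resize(i[130:300,240:430],None,fx=3.5,fy=3.5,interpolation=cv2.INTER_CUBIC))
```

```text
top 0 [array([ 470.4, -238.3]), array([81.3, 92.3]), np.float64(51.4)]
top 118 [array([ 470.4, -238.3]), array([81.3, 92.3]), np.float64(51.4)]
top 130 [array([ 470.4, -238.3]), array([81.3, 92.3]), np.float64(51.4)]
side 0 [array([ 470.7, -244.3]), array([90. , 82.7]), np.float64(51.7)]
side 118 [array([ 473.8, -241. ]), array([81. , 81.9]), np.float64(51.5)]
side 130 [array([ 474.8, -240.7]), array([79.4, 80.8]), np.float64(51.6)]
```

View pics/s4.png

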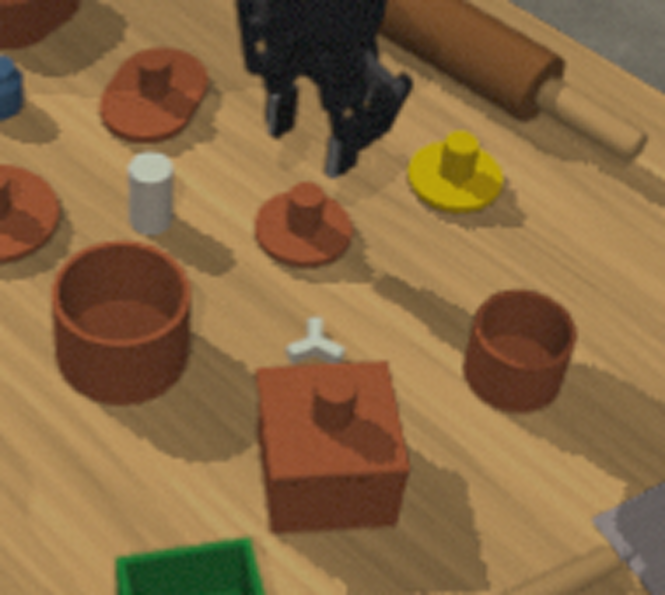

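The crop shows the square lid flat and aligned on the square jar at (335,450). The gripper is above the small lid at (305,225).

Emit:
{"op": "send_rows", "data": {"xyz": [[0,0,0.07],[0,0,0.07],[0,0,0.05],[0,0,0.027],[0,0,0],[0,0,0],[0,0,0],[0,0,0],[0,0,0],[0,0,0]], "twist": [[0,0,0],[0,0,0],[0,0,0],[0,0,0],[0,0,0],[0,0,0],[0,0,0],[0,0,0],[0,0,0],[0,0,0]], "hand": [-0.1,-0.1,-0.1,-0.1,-0.1,0.8,0.8,0.8,0.8,0.8]}}

```text
t: 10.55
eef_pos: [617.3, -88.7, 36.5]
tcp_rot: [0.001, -0.0, 1.0, -0.0]
contact_force: [0.2, 0.2, 5.8]
finger_gap: 0.287
finger_force: 39.6
```

Emit:
{"op": "send_rows", "data": {"xyz": [[0,0,-0.02],[0,0,-0.04],[0,0,-0.1],[0,0,-0.1],[0,0,-0.1],[0,0,0],[0,0,0]], "twist": [[0,0,0],[0,0,0],[0,0,0],[0,0,0],[0,0,0],[0,0,0],[0,0,0]], "hand": [0.8,0.8,0.8,0.8,0.8,0.8,0.8]}}

```text
t: 11.25
eef_pos: [616.3, -88.4, 143.7]
tcp_rot: [0.001, -0.0, 1.0, -0.0]
contact_force: [0.0, 0.8, -2.2]
finger_gap: 0.288
finger_force: 39.3
```

Emit:
{"op": "send_rows", "data": {"xyz": [[-0.01,-0.05,0],[-0.01,-0.1,0],[-0.01,-0.1,0],[-0.013,-0.1,0],[0,-0.1,0],[0,-0.1,0],[0,-0.05,0],[0,-0.012,0],[0,0,0],[0,0,0.05],[0,0,0.05],[0,0,0.05]], "twist": [[0,0,0],[0,0,0],[0,0,0],[0,0,0],[0,0,0],[0,0,0],[0,0,0],[0,0,0],[0,0,0],[0,0,0],[0,0,0],[0,0,0]], "hand": [0.8,0.8,0.8,0.8,0.8,0.8,0.8,0.8,0.8,0.8,0.8,0.8]}}

```text
t: 12.45
eef_pos: [628.7, -270.4, 95.8]
tcp_rot: [-0.001, -0.001, 1.0, 0.001]
contact_force: [-0.2, 0.6, -1.4]
finger_gap: 0.284
finger_force: 39.4
```

Emit:
{"op": "send_rows", "data": {"xyz": [[0,0,0.03],[0,0,0.016],[0,0,0],[0,0,0]], "twist": [[0,0,0],[0,0,0],[0,0,0],[0,0,0]], "hand": [0.8,0.8,0.8,0.8]}}

```text
t: 12.85
eef_pos: [629.6, -272.2, 84.7]
tcp_rot: [0.0, -0.0, 1.0, -0.0]
contact_force: [0.2, 0.1, -1.2]
finger_gap: 0.287
finger_force: 39.4
```

Run:
```python
from plant import readout, snapshot, robot
import cv2,pickle
print(readout.observe()['eef_pos'],readout.observe()['contact_force'])
s=snapshot("side"); pickle.dump(s,open(f"side5.pkl","wb"));i=s["img"]
cv2.imwrite("pics/z5.png",cv2.resize(i[180:270,340:440],None,fx=6,fy=6,interpolation=cv2.INTER_CUBIC))
```

```text
[ 629.55661985 -272.16228654   84.66933229] [ 0.17815832  0.13456018 -1.2209345 ]
```

View pics/z5.png

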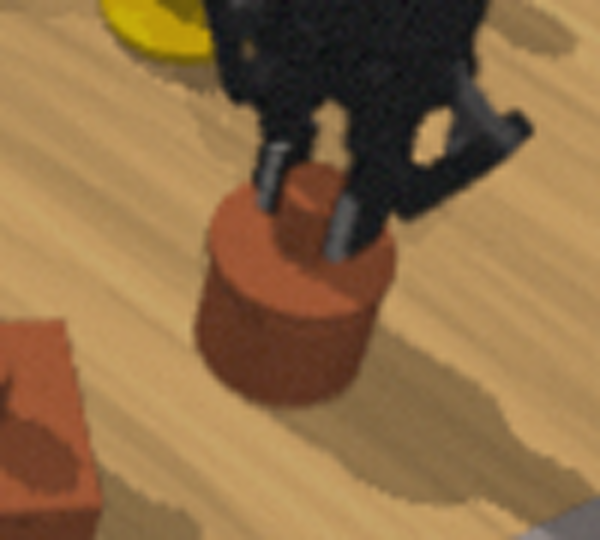

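The small lid hovers centred on the small jar, around (300,250).

Emit:
{"op": "send_rows", "data": {"xyz": [[0,0,0.007],[0,0,0.006],[0,0,0.003],[0,0,0]], "twist": [[0,0,0],[0,0,0],[0,0,0],[0,0,0]], "hand": [0.8,0.8,0.8,0.8]}}

```text
t: 13.3
eef_pos: [629.5, -272.2, 80.5]
tcp_rot: [0.0, -0.0, 1.0, -0.0]
contact_force: [-1.9, 0.6, 4.2]
finger_gap: 0.286
finger_force: 39.9
```

Emit:
{"op": "send_rows", "data": {"xyz": [[0,0,0],[0,0,0],[0,0,0],[0,0,0],[0,0,-0.07],[0,0,-0.1],[0,0,-0.1],[0,0,0]], "twist": [[0,0,0],[0,0,0],[0,0,0],[0,0,0],[0,0,0],[0,0,0],[0,0,0],[0,0,0]], "hand": [0.1,0,-0.1,-0.1,-0.1,-0.1,-0.1,-0.1]}}

```text
t: 14.1
eef_pos: [632.0, -273.6, 166.6]
tcp_rot: [0.005, -0.0, 1.0, -0.003]
contact_force: [0.3, -0.2, 0.1]
finger_gap: 0.549
finger_force: 0.0
```

Emit:
{"op": "send_rows", "data": {"xyz": [[0.056,0.116,0],[0.056,0.116,0],[0.056,0.116,0],[0.056,0.116,0],[0.056,0.116,0],[0.056,0.116,0],[0.056,0.115,0],[0.056,0.115,0],[0.056,0.115,0],[0.056,0.115,0],[0,0,0.1],[0,0,0.1]], "twist": [[0,0,0],[0,0,0],[0,0,0],[0,0,0],[0,0,0],[0,0,0],[0,0,0],[0,0,0],[0,0,0],[0,0,0],[0,0,0],[0,0,0]], "hand": [-0.1,-0.1,-0.1,-0.1,-0.1,-0.1,-0.1,-0.1,-0.1,-0.1,-0.1,-0.1]}}

```text
t: 15.3
eef_pos: [461.1, 75.9, 100.2]
tcp_rot: [0.002, -0.001, 1.0, -0.0]
contact_force: [0.3, 0.1, -0.5]
finger_gap: 0.548
finger_force: 0.0
```

Emit:
{"op": "send_rows", "data": {"xyz": [[0,0,0],[0,0,0]], "twist": [[0,0,0],[0,0,0]], "hand": [-0.1,-0.1]}}

```text
t: 15.5
eef_pos: [460.5, 74.8, 99.9]
tcp_rot: [-0.001, -0.0, 1.0, 0.0]
contact_force: [0.0, 0.3, 0.4]
finger_gap: 0.55
finger_force: 0.0
```

Run:
```python
from plant import readout, snapshot, robot
from m import *
C=dict(top=dict(js=((374,136),58),lo=((233,131),13),jl=((299,203),64)),side=dict(js=((388,222),58),lo=((285,157),13),ll=((238,191),13)))
for n in("top","side"):
    s=snapshot(n); pickle.dump(s,open(f"{n}6.pkl","wb")); m,b=red(s["img"]);R=b[...,2]
    for k,(c,z) in C[n].items():
        q=comp(m,c,12);
        for th in (0,118):
            ys,xs=np.nonzero((R>th)&(q>0)); h=topx(cv2.convexHull(np.c_[xs,ys].astype(np.int32)).reshape(-1,2)); print(n,k,th,[np.round(v,1) for v in cv2.minAreaRect(plane(s,h,z).astype(np.float32))])
```

```text
top js 0 [array([ 620.3, -268.2]), array([68.7, 84.7]), np.float64(64.1)]
top js 118 [array([ 625.9, -265.9]), array([69.8, 81. ]), np.float64(12.9)]
top lo 0 [array([640.8,  93.6]), array([94.3, 70.4]), np.float64(23.5)]
top lo 118 [array([641.1,  93.7]), array([93.5, 70.4]), np.float64(23.5)]
top jl 0 [array([445.2, -79.4]), array([92.8, 88.7]), np.float64(1.5)]
top jl 118 [array([446.7, -79.4]), array([89.8, 88.7]), np.float64(1.5)]
side js 0 [array([ 621.8, -276.2]), array([96.5, 65.3]), np.float64(35.7)]
side js 118 [array([ 627.8, -271.8]), array([66.5, 67.1]), np.float64(75.7)]
side lo 0 [array([635.3,  91.8]), array([104. ,  67.7]), np.float64(24.7)]
side lo 118 [array([636.2,  92.3]), array([102. ,  67.4]), np.float64(23.7)]
side ll 0 [array([461.5,  75.3]), array([90.2, 89.6]), np.float64(87.0)]
side ll 118 [array([460.9,  76.5]), array([89.6, 88.3]), np.float64(9.0)]
```

Emit:
{"op": "send_rows", "data": {"xyz": [[0,0,0.07],[0,0,0.07],[0,0,0.05],[0,0,0.027],[0,0,0],[0,0,0],[0,0,0],[0,0,0],[0,0,0],[0,0,0]], "twist": [[0,0,0],[0,0,0],[0,0,0],[0,0,0],[0,0,0],[0,0,0],[0,0,0],[0,0,0],[0,0,0],[0,0,0]], "hand": [-0.1,-0.1,-0.1,-0.1,-0.1,0.8,0.8,0.8,0.8,0.8]}}

```text
t: 16.6
eef_pos: [462.4, 74.7, 36.8]
tcp_rot: [0.001, -0.0, 1.0, -0.0]
contact_force: [0.3, -0.3, 7.1]
finger_gap: 0.287
finger_force: 40.0
```

Emit:
{"op": "send_rows", "data": {"xyz": [[0,0,-0.02],[0,0,-0.04],[0,0,-0.1],[0,0,-0.1],[0,0,-0.1],[0,0,0],[0,0,0]], "twist": [[0,0,0],[0,0,0],[0,0,0],[0,0,0],[0,0,0],[0,0,0],[0,0,0]], "hand": [0.8,0.8,0.8,0.8,0.8,0.8,0.8]}}

```text
t: 17.3
eef_pos: [460.9, 74.8, 143.6]
tcp_rot: [0.0, -0.0, 1.0, -0.0]
contact_force: [-0.6, 0.0, -2.0]
finger_gap: 0.286
finger_force: 39.6
```

Emit:
{"op": "send_rows", "data": {"xyz": [[0.01,-0.05,0],[0.01,-0.1,0],[0.01,-0.1,0],[0.015,-0.1,0],[0,-0.1,0],[0,-0.05,0],[0,-0.014,0],[0,0,0],[0,0,0.05],[0,0,0.05],[0,0,0.03],[0,0,0.018]], "twist": [[0,0,0],[0,0,0],[0,0,0],[0,0,0],[0,0,0],[0,0,0],[0,0,0],[0,0,0],[0,0,0],[0,0,0],[0,0,0],[0,0,0]], "hand": [0.8,0.8,0.8,0.8,0.8,0.8,0.8,0.8,0.8,0.8,0.8,0.8]}}

```text
t: 18.5
eef_pos: [446.7, -78.3, 97.5]
tcp_rot: [-0.001, -0.001, 1.0, 0.001]
contact_force: [-0.9, 0.1, -2.1]
finger_gap: 0.29
finger_force: 39.7
```

Emit:
{"op": "send_rows", "data": {"xyz": [[0,0,0],[0,0,0]], "twist": [[0,0,0],[0,0,0]], "hand": [0.8,0.8]}}

```text
t: 18.7
eef_pos: [447.9, -79.3, 99.2]
tcp_rot: [0.0, -0.0, 1.0, -0.0]
contact_force: [0.3, 0.1, -1.0]
finger_gap: 0.288
finger_force: 39.7
```

Run:
```python
from plant import readout, snapshot, robot
import cv2,pickle
print(readout.observe()['eef_pos'],readout.observe()['contact_force'])
s=snapshot("side"); pickle.dump(s,open(f"side7.pkl","wb"));i=s["img"]
cv2.imwrite("pics/z7.png",cv2.resize(i[165:255,220:330],None,fx=6,fy=6,interpolation=cv2.INTER_CUBIC))
```

```text
[447.92053301 -79.2764819   99.23780702] [ 0.32513772  0.09142346 -1.00178694]
```

View pics/z7.png

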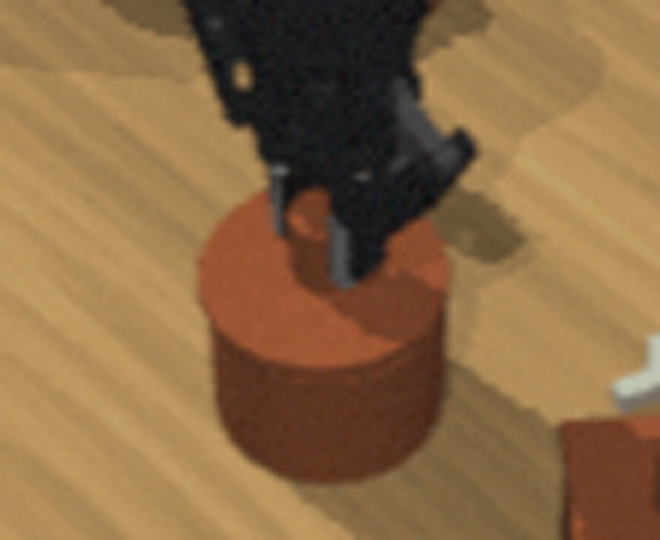

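The large lid hovers centred on the large jar, around (325,275).

Emit:
{"op": "send_rows", "data": {"xyz": [[0,0,0.008],[0,0,0.007],[0,0,0.003],[0,0,0]], "twist": [[0,0,0],[0,0,0],[0,0,0],[0,0,0]], "hand": [0.8,0.8,0.8,0.8]}}

```text
t: 19.15
eef_pos: [448.0, -79.6, 94.7]
tcp_rot: [-0.0, -0.0, 1.0, -0.0]
contact_force: [-2.7, 0.5, 5.4]
finger_gap: 0.29
finger_force: 40.5
```

Emit:
{"op": "send_rows", "data": {"xyz": [[0,0,0],[0,0,0],[0,0,0],[0,0,0],[0,0,-0.06],[0,0,-0.1],[0,0,-0.063],[0,0,0]], "twist": [[0,0,0],[0,0,0],[0,0,0],[0,0,0],[0,0,0],[0,0,0],[0,0,0],[0,0,0]], "hand": [0.1,0,-0.1,-0.1,-0.1,-0.1,-0.1,-0.1]}}

```text
t: 19.95
eef_pos: [449.6, -80.3, 163.5]
tcp_rot: [0.003, -0.0, 1.0, -0.001]
contact_force: [-0.1, -0.7, 1.4]
finger_gap: 0.552
finger_force: 0.0
```

Emit:
{"op": "send_rows", "data": {"xyz": [[-0.078,0.071,0],[-0.078,0.071,0],[-0.078,0.071,0],[-0.078,0.071,0],[-0.078,0.071,0],[-0.078,0.071,0],[-0.078,0.071,0],[-0.08,0.072,0],[0,0,0.1],[0,0,0.1],[0,0,0],[0,0,0]], "twist": [[0,0,0],[0,0,0],[0,0,0],[0,0,0],[0,0,0],[0,0,0],[0,0,0],[0,0,0],[0,0,0],[0,0,0],[0,0,0],[0,0,0]], "hand": [-0.1,-0.1,-0.1,-0.1,-0.1,-0.1,-0.1,-0.1,-0.1,-0.1,-0.1,-0.1]}}

```text
t: 21.15
eef_pos: [634.2, 91.3, 98.6]
tcp_rot: [-0.002, -0.0, 1.0, 0.0]
contact_force: [-0.1, 0.2, -0.6]
finger_gap: 0.551
finger_force: 0.0
```

Emit:
{"op": "send_rows", "data": {"xyz": [[0,0,0.07],[0,0,0.07],[0,0,0.05],[0,0,0.028],[0,0,0],[0,0,0],[0,0,0],[0,0,0],[0,0,0],[0,0,0]], "twist": [[0,0,0],[0,0,0],[0,0,0],[0,0,0],[0,0,0],[0,0,0],[0,0,0],[0,0,0],[0,0,0],[0,0,0]], "hand": [-0.1,-0.1,-0.1,-0.1,-0.1,0.8,0.8,0.8,0.8,0.8]}}

```text
t: 22.15
eef_pos: [636.4, 91.4, 36.5]
tcp_rot: [0.001, -0.0, 1.0, 0.0]
contact_force: [0.3, -0.4, 5.6]
finger_gap: 0.291
finger_force: 39.8
```

Emit:
{"op": "send_rows", "data": {"xyz": [[0,0,-0.02],[0,0,-0.04],[0,0,-0.1],[0,0,-0.1],[0,0,-0.1],[0,0,0],[0,0,0]], "twist": [[0,0,0],[0,0,0],[0,0,0],[0,0,0],[0,0,0],[0,0,0],[0,0,0]], "hand": [0.8,0.8,0.8,0.8,0.8,0.8,0.8]}}

```text
t: 22.85
eef_pos: [635.4, 91.3, 143.7]
tcp_rot: [0.001, -0.0, 1.0, -0.0]
contact_force: [0.3, -0.3, -1.7]
finger_gap: 0.289
finger_force: 39.4
```

Emit:
{"op": "send_rows", "data": {"xyz": [[0.01,0.05,0],[0,0.1,0],[0,0.1,0],[0,0.1,0],[0,0.1,0],[0,0.05,0],[0,0.019,0],[0,0,0],[0,0,0],[0,0,0],[0,0,0.05],[0,0,0.05]], "twist": [[0,0,0],[0,0,0],[0,0,0],[0,0,0],[0,0,0],[0,0,0],[0,0,0],[0,0,0.067],[0,0,0.066],[0,0,0.066],[0,0,0],[0,0,0]], "hand": [0.8,0.8,0.8,0.8,0.8,0.8,0.8,0.8,0.8,0.8,0.8,0.8]}}

```text
t: 24.05
eef_pos: [632.2, 246.3, 111.7]
tcp_rot: [-0.0, 0.155, 0.988, -0.0]
contact_force: [-0.8, -0.8, -1.0]
finger_gap: 0.289
finger_force: 39.5
```

Emit:
{"op": "send_rows", "data": {"xyz": [[0,0,0.05],[0,0,0.03],[0,0,0.02],[0,0,0],[0,0,0]], "twist": [[0,0,0],[0,0,0],[0,0,0],[0,0,0],[0,0,0]], "hand": [0.8,0.8,0.8,0.8,0.8]}}

```text
t: 24.55
eef_pos: [632.6, 247.1, 83.3]
tcp_rot: [0.0, 0.155, 0.988, 0.0]
contact_force: [1.0, 0.5, -0.7]
finger_gap: 0.291
finger_force: 39.5
```

Run:
```python
from plant import readout, snapshot, robot
from h import *
print(readout.observe()['eef_pos'],readout.observe()['contact_force'])
s=snapshot("side"); pickle.dump(s,open(f"side8.pkl","wb"));i=s["img"]
A=cv2.resize(i[90:160,205:295],None,fx=6,fy=6,interpolation=cv2.INTER_CUBIC)
t=snapshot("top"); pickle.dump(t,open(f"top8.pkl","wb"));i=t["img"]
B=cv2.resize(i[95:165,130:170+45],None,fx=3,fy=6,interpolation=cv2.INTER_CUBIC)
cv2.imwrite("pics/z8.png",np.hstack([A,B]))
```

```text
[632.62823751 247.12948331  83.30570319] [ 0.96278178  0.48676325 -0.70882303]
```

View pics/z8.png

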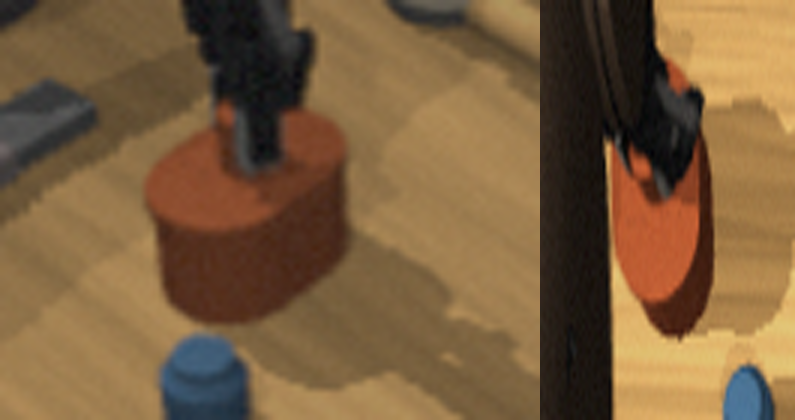

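The oval lid hovers over the oval jar at (245,170) and is aligned with it in both views.

Emit:
{"op": "send_rows", "data": {"xyz": [[0,0,0.009],[0,0,0.007],[0,0,0.003],[0,0,0]], "twist": [[0,0,0],[0,0,0],[0,0,0],[0,0,0]], "hand": [0.8,0.8,0.8,0.8]}}

```text
t: 25.05
eef_pos: [632.6, 247.2, 78.5]
tcp_rot: [0.0, 0.155, 0.988, 0.0]
contact_force: [-2.7, -0.4, 4.6]
finger_gap: 0.288
finger_force: 40.0
```

Emit:
{"op": "send_rows", "data": {"xyz": [[0,0,0],[0,0,0],[0,0,0],[0,0,0],[0,0,-0.06],[0,0,-0.1],[0,0,-0.1],[0,0,-0.1],[0,0,-0.1],[0,0,-0.1],[0.1,0.1,0],[0.1,0.1,0]], "twist": [[0,0,0],[0,0,0],[0,0,0],[0,0,0],[0,0,0],[0,0,0],[0,0,0],[0,0,0],[0,0,0],[0,0,0],[0,0,0],[0,0,0]], "hand": [0.1,0,-0.1,-0.1,-0.1,-0.1,-0.1,-0.1,-0.1,-0.1,-0.1,-0.1]}}

```text
t: 26.25
eef_pos: [594.7, 322.7, 249.4]
tcp_rot: [0.003, 0.157, 0.988, 0.001]
contact_force: [-0.3, 0.3, -0.1]
finger_gap: 0.55
finger_force: 0.0
```

Emit:
{"op": "send_rows", "data": {"xyz": [[0.1,0.1,0],[0.1,0.1,0],[0.1,0.1,0],[0.1,0.1,0],[0.1,0.1,0],[0,0.1,0],[0,0.1,0],[0,0,0],[0,0,0],[0,0,0]], "twist": [[0,0,0],[0,0,0],[0,0,0],[0,0,0],[0,0,0],[0,0,0],[0,0,0],[0,0,0],[0,0,0],[0,0,0]], "hand": [-0.1,-0.1,-0.1,-0.1,-0.1,-0.1,-0.1,-0.1,-0.1,-0.1]}}

```text
t: 27.25
eef_pos: [515.5, 567.7, 246.1]
tcp_rot: [0.0, 0.156, 0.988, 0.0]
contact_force: [0.7, 0.3, 0.3]
finger_gap: 0.548
finger_force: 0.0
```

Run:
```python
from plant import readout, snapshot, robot
from m import *
print(readout.observe()['eef_pos'])
C=dict(top=dict(jo=((172,128),56),js=((374,136),58),jl=((299,203),72),jq=((364,194),64)),side=dict(jo=((247,120),56),js=((388,222),58),jl=((274,210),72),jq=((334,250),64)))
for n in("top","side"):
    s=snapshot(n); pickle.dump(s,open(f"{n}9.pkl","wb")); m,b=red(s["img"]);R=b[...,2]
    for k,(c,z) in C[n].items():
        q=comp(m,c,12)
        for th in (118,130):
            ys,xs=np.nonzero((R>th)&(q>0)); h=topx(cv2.convexHull(np.c_[xs,ys].astype(np.int32)).reshape(-1,2)); print(n,k,th,[np.round(v,1) for v in cv2.minAreaRect(plane(s,h,z).astype(np.float32))])
i=load("side",9)["img"]; j=load("top",9)["img"]
cv2.imwrite("pics/f.png",np.vstack([cv2.resize(i[95:285,220:420],(400,380),interpolation=cv2.INTER_CUBIC),cv2.resize(j[100:225,145:400],(400,196),interpolation=cv2.INTER_CUBIC)]))
```

```text
[515.47770982 567.66005739 246.09672634]
top jo 118 [array([633.1, 248. ]), array([103.2,  70.6]), np.float64(5.5)]
top jo 130 [array([633.5, 248.5]), array([102.3,  69.7]), np.float64(6.1)]
top js 118 [array([ 628. , -269.7]), array([68.4, 68. ]), np.float64(7.9)]
top js 130 [array([ 628.3, -270. ]), array([67.8, 65.9]), np.float64(8.9)]
top jl 118 [array([ 456. , -100.4]), array([76.6, 38.6]), np.float64(2.6)]
top jl 130 [array([ 484. , -102.5]), array([28.3,  5.9]), np.float64(60.9)]
top jq 118 [array([ 474.3, -241.3]), array([82.4, 83.5]), np.float64(51.1)]
top jq 130 [array([ 474.6, -241.6]), array([82.4, 82.8]), np.float64(51.1)]
side jo 118 [array([635.7, 249.8]), array([92.6, 70.1]), np.float64(15.1)]
side jo 130 [array([636.8, 251.4]), array([89.7, 67.7]), np.float64(15.1)]
side js 118 [array([ 628.4, -271.6]), array([65.2, 66.7]), np.float64(78.1)]
side js 130 [array([ 629.5, -270.8]), array([63.2, 64.9]), np.float64(78.1)]
side jl 118 [array([485.8, -98.4]), array([22.9,  3.8]), np.float64(67.2)]
side jl 130 [array([486.6, -99.3]), array([7.2, 1.1]), np.float64(67.1)]
side jq 118 [array([ 474.6, -240.8]), array([79.9, 80.8]), np.float64(51.6)]
side jq 130 [array([ 475.5, -240.5]), array([78.1, 79.4]), np.float64(51.5)]
```

View pics/f.png

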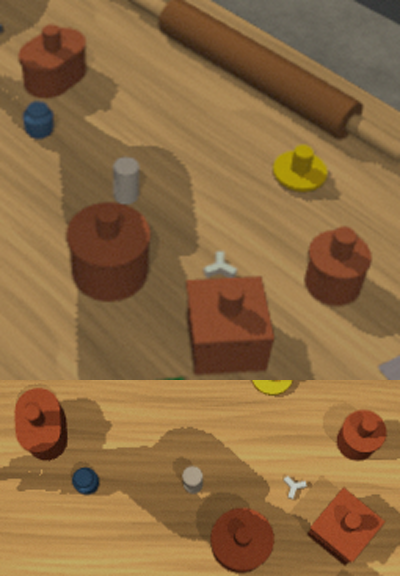

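All four lids sit flat and lined up on their jars: oval (55,60), large (108,250), square (230,325) and small (337,265). The arm is clear, so I'm handing in.

```bash
python3 -c "
from plant import robot
print(robot.hand_in())"
```

```text
the job is handed in; nothing more can be done
None
```

I put all four lids on their matching jars, and in the last pictures they look flat and lined up, centred to about 2 mm where I could measure; the job was handed in at about 27 s, with no result reported.

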